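# Load the blood-culture caddy

### The job

Of the six bottles standing apart between the centrifuge and the grey caddy, gather the three with dark blood-red contents into the caddy for the incubator: stand each one upright on the floor of the sleeve that has the colour of its cap (blue, yellow, white). Keep them upright and set them down rather than dropping them, and leave the three unused bottles with pale straw or amber contents untouched where they stand, although their caps have the same colours.

Things in the scene. Friction and masses are not known exactly. Their poses are not given: they have to be found in the camera images.
- caddy: Fixed mid-grey shallow tray, 84 mm (its x) by 240 mm (its y), rim 24 mm high, a low steel grip loop at each end (17 mm high, 268 mm over the grips). It holds three coloured sleeves in a row along its y axis at -75, 0 and +75 mm; which colour stands where varies. Origin: centre of its underside on the bench, z up. It does not move.
- sleeve_blue: Blue open round sleeve (cup) fixed in the caddy: outer diameter 60 mm, inner diameter 52 mm, 34 mm high, floor 4 mm thick, so a bottle standing in it has its underside 4 mm above this origin. Origin: centre of the sleeve's underside, 7 mm above the bench; z up.
- sleeve_yellow: Yellow open round sleeve (cup) fixed in the caddy: outer diameter 60 mm, inner diameter 52 mm, 34 mm high, floor 4 mm thick, so a bottle standing in it has its underside 4 mm above this origin. Origin: centre of the sleeve's underside, 7 mm above the bench; z up.
- sleeve_white: White open round sleeve (cup) fixed in the caddy: outer diameter 60 mm, inner diameter 52 mm, 34 mm high, floor 4 mm thick, so a bottle standing in it has its underside 4 mm above this origin. Origin: centre of the sleeve's underside, 7 mm above the bench; z up.
- blood_blue: Upright round bottle, 117 mm tall: body 34 mm in diameter up to 70 mm, above that a neck and cap no wider than 18 mm (graspable from above between 75 and 115 mm height). About 75 g. Origin: centre of its underside, z up; yaw means nothing. Dark blood-red contents and a blue cap, no label. Must go to the blue sleeve.
- blood_yellow: Upright round bottle, 117 mm tall: body 34 mm in diameter up to 70 mm, above that a neck and cap no wider than 18 mm (graspable from above between 75 and 115 mm height). About 75 g. Origin: centre of its underside, z up; yaw means nothing. Dark blood-red contents and a yellow cap, no label. Must go to the yellow sleeve.
- blood_white: Upright round bottle, 117 mm tall: body 34 mm in diameter up to 70 mm, above that a neck and cap no wider than 18 mm (graspable from above between 75 and 115 mm height). About 75 g. Origin: centre of its underside, z up; yaw means nothing. Dark blood-red contents and a white cap, no label. Must go to the white sleeve.
- broth_blue: Upright round bottle, 117 mm tall: body 34 mm in diameter up to 70 mm, above that a neck and cap no wider than 18 mm (graspable from above between 75 and 115 mm height). About 75 g. Origin: centre of its underside, z up; yaw means nothing. A look-alike: pale straw-yellow contents, a blue cap and a small paper label. Stays where it stands.
- broth_yellow: Upright round bottle, 117 mm tall: body 34 mm in diameter up to 70 mm, above that a neck and cap no wider than 18 mm (graspable from above between 75 and 115 mm height). About 75 g. Origin: centre of its underside, z up; yaw means nothing. A look-alike: light amber (orange-brown) contents, a yellow cap and a small paper label. Stays where it stands.
- broth_white: Upright round bottle, 117 mm tall: body 34 mm in diameter up to 70 mm, above that a neck and cap no wider than 18 mm (graspable from above between 75 and 115 mm height). About 75 g. Origin: centre of its underside, z up; yaw means nothing. A look-alike: pale straw-yellow contents and a white cap, no label. Stays where it stands.
Mind the look-alikes: they are no part of the job. What is shaped like the blood_blue but pink or turquoise is not meant.

How it is judged (in metres and radians):
At the end, for the whole second after the job is handed in: Each dark red bottle stands released and still in the sleeve of its cap's colour: axes within 12 mm, underside less than 8 mm above the sleeve's, upright within 0.1 rad; the straw and amber bottles stand upright and still within 20 mm of where they stood (horizontal distance between blood_blue and sleeve_blue below 0.012 m and z of blood_blue in the frame of sleeve_blue below 0.008 m and angle between each of blood_blue, broth_blue, blood_yellow, broth_yellow, blood_white, broth_white's own z axis and vertical below 0.1 rad and linear speed of each of blood_blue, broth_blue, blood_yellow, broth_yellow, blood_white, broth_white below 0.02 m/s and contact force between the fingers and blood_blue below 0.05 N and distance of each of broth_blue, broth_yellow, broth_white from where it was at the start of the episode below 0.02 m and horizontal distance between blood_yellow and sleeve_yellow below 0.012 m and z of blood_yellow in the frame of sleeve_yellow below 0.008 m and contact force between the fingers and blood_yellow below 0.05 N and horizontal distance between blood_white and sleeve_white below 0.012 m and z of blood_white in the frame of sleeve_white below 0.008 m and contact force between the fingers and blood_white below 0.05 N); the robot touches nothing.
It fails at once if a straw or amber bottle is moved more than 20 mm or tipped (distance of any of broth_blue, broth_yellow, broth_white from where it was at the start of the episode above 0.02 m or angle between any of broth_blue, broth_yellow, broth_white's own z axis and vertical above 0.3 rad).
It fails at once if a dark red bottle is tipped more than 45 degrees (angle between any of blood_blue, blood_yellow, blood_white's own z axis and vertical above 0.8 rad).
It fails at once if a dark red bottle is dropped (falls freely some 30 mm or more) ((linear speed of blood_blue above 0.8 m/s and contact force between the fingers and blood_blue below 0.05 N) or (linear speed of blood_yellow above 0.8 m/s and contact force between the fingers and blood_yellow below 0.05 N) or (linear speed of blood_white above 0.8 m/s and contact force between the fingers and blood_white below 0.05 N)).
It also fails if it takes over 96 s, if anything falls off the work surface, if the arm or the gripper's body presses on something with over 40 N, if the wrist force passes 120 N, or if a joint passes its speed limit or range.

### The arm

A 6-joint arm with a two-finger parallel gripper is mounted at the origin on a cart in front of the work surface, level with it; the furniture and walls round the work are solid. World frame = base frame: x ahead of the robot, y to its left, z up, the work surface at z = 0. Lengths are in m, angles in degrees, forces in N, time in s.
With the tool pointing down it reaches from about 0.4 to 0.825 m from the base axis. Payload 7 kg.
Tool frame: the origin (TCP) lies on the centre line of the jaws, within the pads' length; the fingertips stand 19 mm ahead of it and the grasp point (between the pads) is the TCP; z points along the fingers, y is the line along which they close (so a half turn about z gives the same grasp; the last joint's range is limited). The gripper opens to 88 mm and grips with 3 to 60 N. Pads are 19 mm wide; open, the fingers measure 130 mm over their backs; the gripper's body (78 mm by 193 mm) begins 47 mm behind the grasp point.
Start: joints at [92.481, 20.546, 0.682, 0, -70.136, -16.507], TCP at [0.164, 0.655, 0.246] pointing down, gripper open.
Joint ranges: [-176.03, 176.03], [-82.01, 121.73], [-58.28, 71.71], [-173.87, 95.51], [-174.79, -0.11], [-173.66, 173.66]. Speed limits (degrees/s): [136.94, 136.94, 172.46, 180, 180, 180].

### API

Orientations are given as [roll, pitch, yaw] about the fixed x, y, z axes, in that order (R = Rz(yaw) Ry(pitch) Rx(roll)).
In Python, from plant import get_state, capture, close_job gives the robot as it stands.
- The arm moves only by the tool apply_moves, never from a script. Its argument "targets" is a list of rows, each a list of 7 numbers: the opening, from 0 (shut) to 1 (fully open), then the shift along the tool's x, y, z normalised to -1 to 1, where 1 is 1000 mm, then the turn, a rotation vector about the tool's x, y, z normalised to -1 to 1, where 1 is 90 degrees. In form: [[claw, tx, ty, tz, ax, ay, az], ...]. A call has 1 to 20 rows; each row shifts and turns the commanded pose from where the row before left it, along the tool's axes as they then stand; what a row does not reach is not made up. A row lasts 1/12 s, in which the tool goes at most 41.7 mm and 7.16 degrees, less where a joint would pass 70% of its speed; a pose out of reach is approached as far as the arm can. A call with a number of a shift or a turn outside -1 to 1 is refused whole. A call with a gripper value outside its range is refused whole. The fingers move at their own pace and stop on an object; "newtons" is the grip in N (left out, the last holds). Time passes only in rows, so rows that do not move let the fingers close. It gives the time, the measured TCP pose, the force, the opening and the grip force at its end, in the units of the state.
- get_state(): the state, without advancing time (a new reading comes with each control period).
- capture(name): name is "side" or "top" or "wrist"; returns a dict with "frame" (420x560x3 uint8, red, green, blue), "range_z" (420x560 float32, m along the optical axis (not along the pixel's ray), 0 where there is no reading), "camera_matrix" (3x3 intrinsics, pixels), "k1" (the pictures are not rectified: a ray, as slopes to the right and down, at radius r is drawn at 1 + k1 r^2 times it, then the intrinsics apply), "T" (4x4, takes a point from camera to world coordinates). Camera axes: x right, y down, z forward; pixel columns grow to the right and rows downward; lengths in m; the calibration is good to about 2 mm. A picture is of the moment at which its call begins.
- close_job(): hands the job in; it is judged then, once.
The state is a dict: "time_s": time; "joints": joint angles; "qd": joint speeds; "joint_torque": joint torques, N m; "tcp_pos": TCP position; "eef_rot": TCP orientation; "contact_force": force on the tool from outside, world axes, zero at the start; "moment": the same for the moment, N m; "gripper_width": finger opening in m; "gripper_force": force on a finger pad.
Only numpy, scipy, OpenCV 4.12 (cv2) and the standard library are available. Lean on these libraries where they do the work, as an engineer would, in place of code of your own. Each camera call takes 0.05 s, during which the arm holds its last target. There are 200 camera calls.

## Working session

There is one attempt and no reset: what is moved stays moved. The work goes in short steps, Python scripts to look and compute and a tool call to move; the robot and the scene stay as the last step left them, time stands still between calls to the robot, and variables do not carry over. Pictures are saved under pics/ and viewed, at most 14 in all, crops included, and the job is handed in when it is done.

Besides the shell and the picture viewer there is one more tool, called after "Emit:" in YAML: its name, and indented under it one key for each argument. apply_moves: Moves the arm, as the interface text tells. Scaled input: -1 to 1 covers 1000 mm each way for a shift and 90 degrees each way for a turn. Its arguments: {"type":"object","properties":{"targets":{"type":"array","items":{"type":"array","items":{"type":"number"}}},"newtons":{"type":"number"}},"required":["targets"]}

```bash
mkdir -p pics; cat > h.py <<'E'
import numpy as np, cv2
from plant import get_state, capture, close_job
def save(c,n): cv2.imwrite('pics/'+n+'.png', c['frame'][:,:,::-1])
def cloud(c):
    K=c['camera_matrix'];h,w=c['range_z'].shape
    uv=np.stack(np.meshgrid(np.arange(w),np.arange(h)),-1).reshape(-1,1,2).astype(float)
    s=cv2.undistortPoints(uv,K,np.array([c['k1'],0,0,0,0.])).reshape(h,w,2)
    z=c['range_z'][...,None]
    p=np.concatenate([s*z,z,np.ones_like(z)],-1)@c['T'].T
    p=p[...,:3]; p[c['range_z']<=0]=np.nan
    return p
E
python3 - <<'E'
from h import *
for n in('top','side'):
    c=capture(n);save(c,n+'0');print(n,c['k1'],c['T'].round(3).tolist(),c['camera_matrix'].round(1).tolist())
s=get_state();print(s)
E
```

```text
top -0.18287605584910963 [[0.014, -0.992, 0.126, 0.339], [-1.0, -0.017, -0.023, 0.059], [0.025, -0.126, -0.992, 1.196], [0.0, 0.0, 0.0, 1.0]] [[493.6, 0.0, 271.2], [0.0, 493.6, 208.0], [0.0, 0.0, 1.0]]
side -0.13331414207164424 [[0.856, -0.31, 0.414, 0.122], [-0.517, -0.505, 0.691, -0.589], [-0.005, -0.806, -0.592, 0.586], [0.0, 0.0, 0.0, 1.0]] [[420.5, 0.0, 271.1], [0.0, 420.5, 208.1], [0.0, 0.0, 1.0]]
{'time_s': 0.1, 'joints': array([ 9.24821771e+01,  2.05882605e+01,  6.40333199e-01, -1.46374826e-02,
       -7.01355725e+01, -1.65064290e+01]), 'qd': array([ 0.04434518, -0.12814415,  0.06810132,  0.02877363,  0.00466886,
       -0.08499006]), 'joint_torque': array([-1.14636037e-03, -5.84160197e+01,  2.93752617e+01,  7.01575130e+00,
        1.01533189e-02, -4.96433904e-05]), 'tcp_pos': array([0.16352192, 0.65449401, 0.24472556]), 'eef_rot': array([ 1.79916032e+02, -1.05321306e-02, -1.40292280e+01]), 'contact_force': array([-0.06915572,  0.31925224,  0.02147762]), 'moment': array([-0.00751405, -0.05082693,  0.02933585]), 'gripper_force': 0.0, 'gripper_width': 0.08791150962615986}
```

View pics/top0.png

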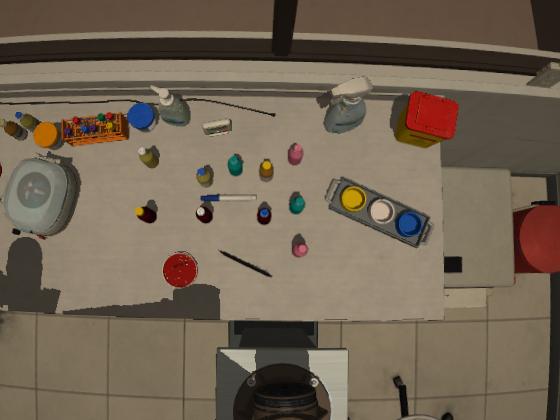

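View pics/side0.png

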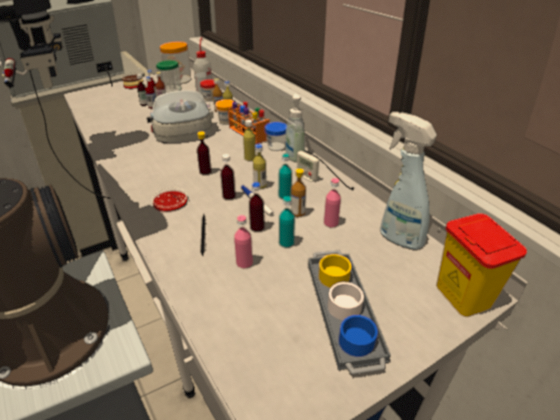

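The pictures show the dark red bottles in the top view at about (146,213) with a yellow cap, (204,214) with a white cap and (264,215) with a blue cap. The straw and amber bottles are at (148,156), (204,175) and (266,169). Pink (296,153; 300,250) and turquoise (235,164; 297,203) bottles aren't meant. The sleeves are yellow (353,198), white (382,211) and blue (409,224). Next I measure them and confirm in an enlarged crop.

```bash
python3 - <<'E'
from h import *
c=capture('top');p=cloud(c);f=c['frame']
z=p[...,2]
m=((z>.095)&(z<.130)).astype(np.uint8)
n,l,st,ce=cv2.connectedComponentsWithStats(m)
for i in range(1,n):
    if 15<st[i,4]<400:
        q=p[l==i]; print(ce[i].round(),st[i,4],np.median(q,0).round(4),q[:,2].max().round(3),np.median(f[l==i],0))
hsv=cv2.cvtColor(f,cv2.COLOR_RGB2HSV)
for nm,(x,y) in dict(y=(353,198),w=(382,211),b=(409,224)).items():
    q=p[y-16:y+17,x-16:x+17].reshape(-1,3); r=q[(q[:,2]>.034)&(q[:,2]<.05)].astype(np.float32)
    e=cv2.minEnclosingCircle(r[:,:2].copy()); print(nm,len(r),np.array(e[0]).round(4),round(e[1],4),np.median(r[:,2]))
a=cv2.resize(f[130:270,120:340],(0,0),fx=3.6,fy=3.6,interpolation=cv2.INTER_CUBIC)
cv2.imwrite('pics/topcrop.png',a[:,:,::-1])
s=capture('side')
b=cv2.resize(s['frame'][110:290,180:380],(0,0),fx=3.3,fy=3.3,interpolation=cv2.INTER_CUBIC)
cv2.imwrite('pics/sidecrop.png',b[:,:,::-1])
E
```

```text
[171. 107.] 227 [0.7043 0.2627 0.1101] 0.129 [90. 91. 75.]
[346. 115.] 223 [ 0.6937 -0.1285  0.111 ] 0.13 [91. 94. 87.]
[419. 132.] 233 [ 0.6564 -0.307   0.1071] 0.127 [90. 62.  0.]
[ 19. 115.] 50 [0.6894 0.6389 0.1139] 0.119 [42.  61.5 99.5]
[  3. 123.] 49 [0.6714 0.6803 0.1144] 0.12 [112. 101.  65.]
[298. 148.] 54 [ 0.6134 -0.0241  0.1143] 0.121 [175.   92.5 101. ]
[142. 151.] 61 [0.6016 0.3282 0.1152] 0.121 [169. 158. 139.]
[233. 160.] 57 [0.5823 0.1208 0.1151] 0.12 [ 25. 110.  97.]
[267. 166.] 61 [0.5708 0.0449 0.1161] 0.122 [189. 147.   7.]
[201. 172.] 56 [0.5544 0.192  0.1147] 0.12 [ 43.5  74.  129. ]
[299. 201.] 52 [ 0.4936 -0.0273  0.116 ] 0.122 [ 15. 112.  99.]
[139. 210.] 57 [0.4661 0.3271 0.1163] 0.121 [192. 149.   9.]
[201. 211.] 54 [0.4674 0.1892 0.1154] 0.119 [183.  173.5 154.5]
[264. 212.] 55 [0.467  0.0497 0.1154] 0.119 [ 29.  64. 127.]
[302. 248.] 52 [ 0.3892 -0.0348  0.1155] 0.12 [183.   97.  105.5]
y 138 [ 0.5123 -0.1643] 0.0305 0.039963625
w 144 [ 0.4785 -0.2337] 0.0499 0.03994949
b 156 [ 0.4625 -0.2928] 0.043 0.039311342
```

View pics/sidecrop.png

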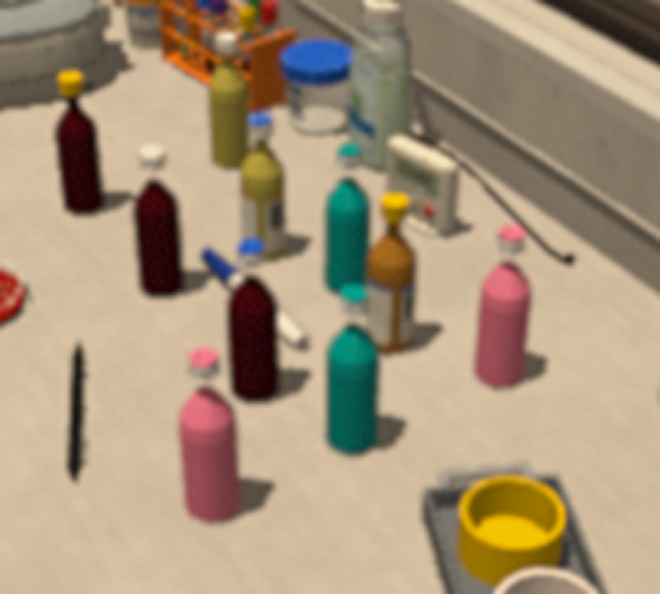

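The crop confirms the three dark red bottles: yellow cap at crop (80,150), white at (158,230), blue at (250,330). I fit the sleeves more carefully and work out the moves.

```bash
cat >> h.py <<'E'
def onplane(c,uv,h):
    s=cv2.undistortPoints(np.asarray(uv,float).reshape(-1,1,2),c['camera_matrix'],np.array([c['k1'],0,0,0,0.])).reshape(-1,2)
    d=np.c_[s,np.ones(len(s))]@c['T'][:3,:3].T;o=c['T'][:3,3]
    return o+d*((h-o[2])/d[:,2])[:,None]
def tool(d,R=None):  # world delta -> normalised tool shift
    from scipy.spatial.transform import Rotation as Ro
    return Ro.from_euler('xyz',get_state()['eef_rot'],degrees=True).inv().apply(d).round(4)
E
python3 - <<'E'
from h import *
for n in('top','side'):
    c=capture(n);hsv=cv2.cvtColor(c['frame'],cv2.COLOR_RGB2HSV);p=cloud(c);z=p[...,2]
    reg=(p[...,1]<-.08)&(p[...,1]>-.36)&(p[...,0]<.58)&(p[...,0]>.38)
    M=reg&(z>.034)&(z<.048)
    for k,(a,b) in dict(y=(15,35),b=(100,125),w=(0,180)).items():
        m=M&(hsv[...,0]>=a)&(hsv[...,0]<=b)
        m&=(hsv[...,1]>140) if k!='w' else (hsv[...,1]<90)
        q=p[m]; A=np.c_[2*q[:,:2],np.ones(len(q))]
        s=np.linalg.lstsq(A,(q[:,:2]**2).sum(1),rcond=None)[0]
        print(n,k,m.sum(),s[:2].round(4),'r',np.sqrt(s[2]+s[:2]@s[:2]).round(4),'z',np.median(q[:,2]).round(4))
    m=(p[...,1]<.4)&(p[...,1]>-.06)&(p[...,0]<.65)&(p[...,0]>.42)&(z>.112)&(z<.125)
    nn,l=cv2.connectedComponents(m.astype(np.uint8))
    for i in range(1,nn):
        q=p[l==i]
        if len(q)>15: print(n,q[:,:2].mean(0).round(4),len(q))
b=[.467,.050,.25]
print(tool(np.array(b)-get_state()['tcp_pos']),get_state()['time_s'])
E
```

```text
top y 140 [ 0.5126 -0.1638] r 0.0274 z 0.0398
top b 137 [ 0.4541 -0.3014] r 0.0277 z 0.0399
top w 140 [ 0.4809 -0.2451] r 0.0313 z 0.0396
top [ 0.6137 -0.0242] 45
top [0.6024 0.3288] 50
top [0.5838 0.1204] 47
top [0.5712 0.0456] 56
top [0.5547 0.1928] 49
top [ 0.4941 -0.0282] 50
top [0.4657 0.3285] 49
top [0.4681 0.1901] 49
top [0.4673 0.0487] 46
side y 274 [ 0.5125 -0.1658] r 0.028 z 0.0397
side b 348 [ 0.4532 -0.3037] r 0.0277 z 0.0394
side w 313 [ 0.4833 -0.236 ] r 0.0281 z 0.0393
side [0.6021 0.3258] 20
side [0.4646 0.3268] 31
side [0.5566 0.1904] 28
side [0.4679 0.1889] 28
side [0.5851 0.1181] 30
side [0.5726 0.0429] 41
side [ 0.6139 -0.0251] 38
side [0.4657 0.0468] 38
side [ 0.4936 -0.0304] 44
[ 0.441   0.5131 -0.0044] 0.3
```

Emit:
apply_moves:
  newtons: 20
  targets:
    - [0.6,0.01,0.012,0,0,0,0]
    - [0.6,0.02,0.023,0,0,0,0]
    - [0.6,0.026,0.03,0,0,0,0]
    - [0.6,0.026,0.03,0,0,0,0]
    - [0.6,0.026,0.03,0,0,0,0]
    - [0.6,0.026,0.03,0,0,0,0]
    - [0.6,0.026,0.03,0,0,0,0]
    - [0.6,0.026,0.03,0,0,0,0]
    - [0.6,0.026,0.03,0,0,0,0]
    - [0.6,0.026,0.03,0,0,0,0]
    - [0.6,0.026,0.03,0,0,0,0]
    - [0.6,0.026,0.03,0,0,0,0]
    - [0.6,0.026,0.03,0,0,0,0]
    - [0.6,0.026,0.03,0,0,0,0]
    - [0.6,0.026,0.03,0,0,0,0]
    - [0.6,0.026,0.03,0,0,0,0]
    - [0.6,0.026,0.03,0,0,0,0]
    - [0.6,0.016,0.022,0,0,0,0]
    - [0.6,0.005,0.006,0,0,0,0]
    - [0.6,0,0,0,0,0,0]

```text
time_s: 1.97
tcp_pos: [0.4676, 0.0485, 0.2454]
eef_rot: [180.0, 0.0, -14.2]
contact_force: [-0.4, -0.1, 0.9]
gripper_width: 0.0525
gripper_force: 0.0
```

```bash
python3 - <<'E'
from h import *
s=get_state();print(s['time_s'],s['tcp_pos'].round(4),s['eef_rot'].round(2),s['gripper_width'],s['joints'].round(1))
print(tool(np.array([.4665,.048,.097])-s['tcp_pos']))
c=capture('wrist');save(c,'w1');p=cloud(c);z=p[...,2];print(c['T'].round(3).tolist())
m=(z>.108)&(z<.126)
nn,l=cv2.connectedComponents(m.astype(np.uint8))
for i in range(1,nn):
    q=p[l==i]
    if len(q)>80: print(q.mean(0).round(4),len(q),(q.max(0)-q.min(0)).round(3))
E
```

```text
1.9667 [0.4676 0.0485 0.2454] [ 1.7998e+02  1.0000e-02 -1.4220e+01] 0.05249018155107471 [ 30.    0.9 -24.1   0.  -65.   45.8]
[-0.0009  0.0007  0.1484]
[[-0.246, -0.938, -0.246, 0.533], [-0.969, 0.238, 0.063, 0.032], [-0.001, 0.254, -0.967, 0.385], [0.0, 0.0, 0.0, 1.0]]
[0.5716 0.0469 0.1177] 556 [0.019 0.018 0.012]
[0.584  0.1206 0.116 ] 500 [0.017 0.017 0.011]
[0.555  0.1915 0.1157] 483 [0.018 0.018 0.011]
[ 0.4933 -0.0256  0.1161] 427 [0.018 0.017 0.011]
[0.4666 0.05   0.1163] 378 [0.017 0.018 0.011]
```

View pics/w1.png

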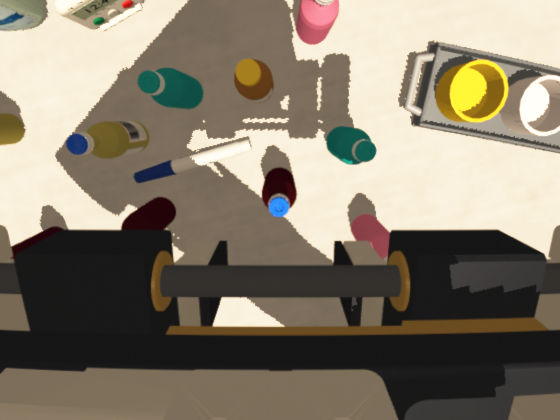

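The wrist view shows the blue-capped dark red bottle at (278,195), midway between the fingers, and the measured position agrees to 2 mm. I descend, grip and lift.

Emit:
apply_moves:
  targets:
    - [0.6,0,0,0.015,0,0,0]
    - [0.6,0,0,0.03,0,0,0]
    - [0.6,0,0,0.035,0,0,0]
    - [0.6,0,0,0.035,0,0,0]
    - [0.6,-0.001,0,0.02,0,0,0]
    - [0.6,0,0,0.013,0,0,0]
    - [0.6,0,0,0,0,0,0]
    - [0.05,0,0,0,0,0,0]
    - [0.05,0,0,0,0,0,0]
    - [0.05,0,0,0,0,0,0]
    - [0.05,0,0,0,0,0,0]
    - [0.05,0,0,0,0,0,0]
    - [0.05,0,0,0,0,0,0]

```text
time_s: 3.1
tcp_pos: [0.4664, 0.0506, 0.0981]
eef_rot: [-180.0, -0.0, -14.0]
contact_force: [0.3, -0.2, -0.4]
gripper_width: 0.018
gripper_force: 0.2
```

Emit:
apply_moves:
  targets:
    - [0.05,0,0,0,0,0,0]
    - [0.05,0,0,0,0,0,0]
    - [0.05,0,0,-0.005,0,0,0]
    - [0.05,0,0,-0.01,0,0,0]
    - [0.05,0,0,-0.02,0,0,0]
    - [0.05,0,0,-0.025,0,0,0]
    - [0.05,0,0,-0.025,0,0,0]
    - [0.05,0,0,-0.025,0,0,0]
    - [0.05,0,0,-0.02,0,0,0]
    - [0.05,0,0,-0.01,0,0,0]
    - [0.05,0,0,-0.005,0,0,0]
    - [0.05,0,0,0,0,0,0]

```text
time_s: 4.1
tcp_pos: [0.4662, 0.0506, 0.243]
eef_rot: [-180.0, -0.0, -14.0]
contact_force: [-0.6, -0.5, -0.2]
gripper_width: 0.0179
gripper_force: 20.0
```

Emit:
apply_moves:
  targets:
    - [0.05,0.002,0.008,0,0,0,0]
    - [0.05,0.003,0.016,0,0,0,0]
    - [0.05,0.005,0.024,0,0,0,0]
    - [0.05,0.006,0.03,0,0,0,0]
    - [0.05,0.007,0.03,0,0,0,0]
    - [0.05,0.006,0.03,0,0,0,0]
    - [0.05,0.007,0.03,0,0,0,0]
    - [0.05,0.006,0.03,0,0,0,0]
    - [0.05,0.007,0.03,0,0,0,0]
    - [0.05,0.006,0.03,0,0,0,0]
    - [0.05,0.006,0.03,0,0,0,0]
    - [0.05,0.006,0.024,0,0,0,0]
    - [0.05,0.004,0.018,0,0,0,0]
    - [0.05,0.002,0.012,0,0,0,0]
    - [0.05,0,0.004,0,0,0,0]
    - [0.05,0,0,0,0,0,0]
    - [0.05,0,0,0,0,0,0]

```text
time_s: 5.52
tcp_pos: [0.4527, -0.3025, 0.2419]
eef_rot: [-180.0, 0.1, -14.0]
contact_force: [-0.2, -1.1, -1.1]
gripper_width: 0.0173
gripper_force: 20.0
```

```bash
cat > chk.py <<'E'
from h import *
import sys
k=sys.argv[1];a,b={'y':(15,35),'b':(100,125),'w':(0,180)}[k]
s=get_state();print(s['tcp_pos'].round(4),s['eef_rot'].round(2),s['joints'].round(0))
for n in('wrist','side'):
    c=capture(n);save(c,n+'_'+k);hsv=cv2.cvtColor(c['frame'],cv2.COLOR_RGB2HSV);p=cloud(c);z=p[...,2]
    t=dict(y=(.5125,-.165),b=(.4537,-.3025),w=(.483,-.2338))[k]
    m=(z>.034)&(z<.048)&(np.hypot(p[...,0]-t[0],p[...,1]-t[1])<.036)
    q=p[m]
    if len(q)<60: continue
    A=np.c_[2*q[:,:2],np.ones(len(q))]
    r=np.linalg.lstsq(A,(q[:,:2]**2).sum(1),rcond=None)[0]
    print(n,'sleeve',m.sum(),r[:2].round(4),'r',np.sqrt(r[2]+r[:2]@r[:2]).round(4))
    d=np.hypot(p[...,0]-s['tcp_pos'][0],p[...,1]-s['tcp_pos'][1])<.03
    bz=s['tcp_pos'][2]-.098
    for lo,hi in((.005,.03),(.03,.07)):
        q=p[d&(z>bz+lo)&(z<bz+hi)]
        if len(q)>30:
            A=np.c_[2*q[:,:2],np.ones(len(q))];rr=np.linalg.lstsq(A,(q[:,:2]**2).sum(1),rcond=None)[0]
            print(n,'bottle',lo,len(q),rr[:2].round(4),'r',np.sqrt(rr[2]+rr[:2]@rr[:2]).round(4),'zmin',np.nanmin(q[:,2]).round(3))
E
python3 chk.py b
```

```text
[ 0.4527 -0.3025  0.2419] [-1.7998e+02  7.0000e-02 -1.4050e+01] [-13.   8. -16.  -0. -65.  89.]
wrist sleeve 564 [ 0.4531 -0.3021] r 0.0276
wrist bottle 0.005 368 [ 0.4517 -0.3023] r 0.0169 zmin 0.149
wrist bottle 0.03 1006 [ 0.4518 -0.3023] r 0.0168 zmin 0.174
side sleeve 373 [ 0.4532 -0.3035] r 0.0278
side bottle 0.005 302 [ 0.453  -0.3034] r 0.0162 zmin 0.149
side bottle 0.03 556 [ 0.4534 -0.3028] r 0.0164 zmin 0.174
```

View pics/side_b.png

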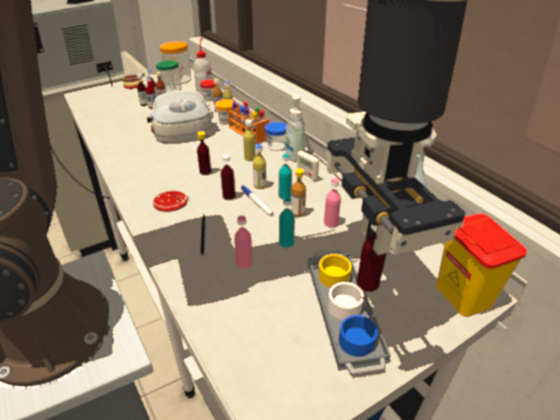

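The side view shows the bottle hanging upright at about (372,262), within 1.5 mm of the blue sleeve's axis. I lower it.

Emit:
apply_moves:
  targets:
    - [0.05,0,0,0.01,0,0,0]
    - [0.05,0,0,0.02,0,0,0]
    - [0.05,0,0,0.025,0,0,0]
    - [0.05,0,0,0.025,0,0,0]
    - [0.05,0,0,0.02,0,0,0]
    - [0.05,0,0,0.012,0,0,0]
    - [0.05,0,0,0.008,0,0,0]
    - [0.05,0,0,0.005,0,0,0]
    - [0.05,0,0,0.004,0,0,0]
    - [0.05,0,0,0.002,0,0,0]
    - [0.05,0,0,0.001,0,0,0]
    - [0.05,0,0,0,0,0,0]
    - [0.05,0,0,0,0,0,0]
    - [0.05,0,0,0,0,0,0]

```text
time_s: 6.78
tcp_pos: [0.4534, -0.303, 0.1111]
eef_rot: [180.0, -0.1, -14.0]
contact_force: [0.0, -0.3, -0.8]
gripper_width: 0.0173
gripper_force: 20.0
```

Emit:
apply_moves:
  targets:
    - [0.05,0,0,0.001,0,0,0]
    - [0.05,0,0,0.001,0,0,0]
    - [0.05,0,0,0,0,0,0]
    - [0.05,0,0,0,0,0,0]

```text
time_s: 7.12
tcp_pos: [0.4535, -0.3031, 0.1091]
eef_rot: [180.0, -0.1, -14.0]
contact_force: [-1.1, 1.0, 4.3]
gripper_width: 0.0174
gripper_force: 20.0
```

Contact of 4 N means it is seated. I release and lift, then move to the white-capped bottle.

Emit:
apply_moves:
  targets:
    - [0.5,0,0,0,0,0,0]
    - [0.5,0,0,0,0,0,0]
    - [0.5,0,0,0,0,0,0]
    - [0.5,0,0,0,0,0,0]
    - [0.5,0,0,-0.01,0,0,0]
    - [0.5,0,0,-0.025,0,0,0]
    - [0.5,0,0,-0.035,0,0,0]
    - [0.5,0,0,-0.035,0,0,0]
    - [0.5,0,0,-0.025,0,0,0]
    - [0.5,0,0,-0.006,0,0,0]
    - [0.5,0,0,0,0,0,0]

```text
time_s: 8.03
tcp_pos: [0.4542, -0.3033, 0.2477]
eef_rot: [180.0, -0.3, -14.0]
contact_force: [-0.4, -0.4, -0.2]
gripper_width: 0.0434
gripper_force: 0.0
```

Emit:
apply_moves:
  targets:
    - [0.6,-0.002,-0.01,0,0,0,0]
    - [0.6,-0.005,-0.024,0,0,0,0]
    - [0.6,-0.008,-0.036,0,0,0,0]
    - [0.6,-0.008,-0.036,0,0,0,0]
    - [0.6,-0.008,-0.036,0,0,0,0]
    - [0.6,-0.008,-0.036,0,0,0,0]
    - [0.6,-0.008,-0.036,0,0,0,0]
    - [0.6,-0.008,-0.036,0,0,0,0]
    - [0.6,-0.008,-0.036,0,0,0,0]
    - [0.6,-0.008,-0.036,0,0,0,0]
    - [0.6,-0.008,-0.036,0,0,0,0]
    - [0.6,-0.008,-0.036,0,0,0,0]
    - [0.6,-0.008,-0.036,0,0,0,0]
    - [0.6,-0.007,-0.032,0,0,0,0]
    - [0.6,-0.003,-0.016,0,0,0,0]
    - [0.6,0,-0.004,0,0,0,0]
    - [0.6,0,0,0,0,0,0]
    - [0.6,0,0,0,0,0,0]

```text
time_s: 9.53
tcp_pos: [0.4674, 0.1895, 0.2436]
eef_rot: [179.9, 0.1, -14.0]
contact_force: [0.2, -0.0, -0.7]
gripper_width: 0.0529
gripper_force: 0.0
```

```bash
cat > caps.py <<'E'
from h import *
s=get_state();print(s['time_s'],s['tcp_pos'].round(4),s['eef_rot'].round(2),s['gripper_width'])
for n in ('top','wrist','side'):
    c=capture(n);p=cloud(c);z=p[...,2]
    m=(z>.110)&(z<.135)&(p[...,0]<.64)&(p[...,0]>.4)&(p[...,1]<.4)&(p[...,1]>-.36)
    nn,l=cv2.connectedComponents(m.astype(np.uint8))
    for i in range(1,nn):
        q=p[l==i]
        if len(q)>15: print(n,q.mean(0).round(4),len(q),np.median(c['frame'][l==i],0))
E
python3 caps.py
```

```text
9.5333 [0.4674 0.1895 0.2436] [ 1.799e+02  7.000e-02 -1.402e+01] 0.0529081959461943
top [ 0.6132 -0.024   0.1156] 46 [217. 115. 125.]
top [0.5836 0.12   0.1157] 50 [ 26. 137. 121.]
top [0.5712 0.0458 0.1164] 56 [228. 182.  11.]
top [ 0.4944 -0.0283  0.1155] 49 [ 21. 139. 122.]
top [ 0.4534 -0.3016  0.1257] 60 [ 52.5  84.5 152. ]
wrist [0.5715 0.0484 0.1171] 629 [255. 247.  54.]
wrist [0.5836 0.1227 0.1163] 507 [ 51. 227. 203.]
wrist [0.6007 0.3291 0.116 ] 499 [255. 254. 248.]
wrist [0.5549 0.1934 0.1165] 436 [ 29.  56. 114.]
wrist [ 0.4929 -0.0245  0.1155] 477 [ 38. 215. 189.]
wrist [0.4673 0.1914 0.1164] 378 [255. 255. 255.]
side [0.6021 0.3268 0.1142] 24 [212.5 188.  158.5]
side [0.4647 0.3257 0.1151] 39 [115.  88.  17.]
side [0.556  0.1897 0.1141] 34 [88.5 86.5 94. ]
side [0.4674 0.1879 0.1145] 33 [232. 217. 186.]
side [0.5849 0.1175 0.1142] 34 [ 94.5 151.  132.5]
side [0.5719 0.0426 0.1151] 47 [218. 163.   0.]
side [ 0.6133 -0.0256  0.1143] 49 [224. 137. 136.]
side [ 0.493 -0.031  0.114] 55 [ 76. 153. 134.]
side [ 0.4514 -0.3055  0.1242] 132 [115.  125.5 170.5]
```

The blue-capped bottle is seated, its cap 10–11 mm higher than on the bench and about 1 mm from the axis. Now I grasp the white-capped one.

Emit:
apply_moves:
  targets:
    - [0.6,0,0,0.015,0,0,0]
    - [0.6,0,0,0.03,0,0,0]
    - [0.6,0,0,0.035,0,0,0]
    - [0.6,0,0,0.035,0,0,0]
    - [0.6,0,0,0.02,0,0,0]
    - [0.6,0,0,0.011,0,0,0]
    - [0.6,0,0,0,0,0,0]
    - [0.05,0,0,0,0,0,0]
    - [0.05,0,0,0,0,0,0]
    - [0.05,0,0,0,0,0,0]
    - [0.05,0,0,0,0,0,0]
    - [0.05,0,0,0,0,0,0]
    - [0.05,0,0,0,0,0,0]
    - [0.05,0,0,0,0,0,0]
    - [0.05,0,0,0,0,0,0]

```text
time_s: 10.93
tcp_pos: [0.4684, 0.1904, 0.0991]
eef_rot: [-180.0, -0.0, -14.0]
contact_force: [-1.3, 0.8, 4.5]
gripper_width: 0.0175
gripper_force: 20.0
```

Emit:
apply_moves:
  targets:
    - [0.05,0,0,-0.005,0,0,0]
    - [0.05,0,0,-0.01,0,0,0]
    - [0.05,0,0,-0.02,0,0,0]
    - [0.05,0,0,-0.025,0,0,0]
    - [0.05,0,0,-0.025,0,0,0]
    - [0.05,0,0,-0.025,0,0,0]
    - [0.05,0,0,-0.02,0,0,0]
    - [0.05,0,0,-0.01,0,0,0]
    - [0.05,0,0,-0.005,0,0,0]
    - [0.05,0,0,0,0,0,0]

```text
time_s: 11.77
tcp_pos: [0.4682, 0.1903, 0.2443]
eef_rot: [-179.9, -0.0, -14.0]
contact_force: [0.3, 0.7, -1.4]
gripper_width: 0.0174
gripper_force: 20.0
```

Emit:
apply_moves:
  targets:
    - [0.05,0.002,0.008,0,0,0,0]
    - [0.05,0.005,0.018,0,0,0,0]
    - [0.05,0.008,0.028,0,0,0,0]
    - [0.05,0.009,0.032,0,0,0,0]
    - [0.05,0.009,0.032,0,0,0,0]
    - [0.05,0.009,0.032,0,0,0,0]
    - [0.05,0.009,0.032,0,0,0,0]
    - [0.05,0.009,0.032,0,0,0,0]
    - [0.05,0.009,0.032,0,0,0,0]
    - [0.05,0.009,0.032,0,0,0,0]
    - [0.05,0.009,0.032,0,0,0,0]
    - [0.05,0.009,0.032,0,0,0,0]
    - [0.05,0.009,0.028,0,0,0,0]
    - [0.05,0.007,0.02,0,0,0,0]
    - [0.05,0.004,0.012,0,0,0,0]
    - [0.05,0.001,0.006,0,0,0,0]
    - [0.05,0,0,0,0,0,0]
    - [0.05,0,0,0,0,0,0]

```text
time_s: 13.27
tcp_pos: [0.482, -0.2339, 0.2426]
eef_rot: [-180.0, 0.1, -14.1]
contact_force: [-0.6, 0.9, -1.0]
gripper_width: 0.0175
gripper_force: 20.0
```

```bash
python3 chk.py w
```

```text
[ 0.482  -0.2339  0.2426] [-1.800e+02  1.100e-01 -1.407e+01] [ -5.   8. -17.  -0. -65.  81.]
wrist sleeve 559 [ 0.4829 -0.2332] r 0.0276
wrist bottle 0.005 380 [ 0.4797 -0.233 ] r 0.0169 zmin 0.15
wrist bottle 0.03 1033 [ 0.4799 -0.2332] r 0.0168 zmin 0.175
side sleeve 268 [ 0.4832 -0.2346] r 0.0279
side bottle 0.005 278 [ 0.4817 -0.2331] r 0.0169 zmin 0.15
side bottle 0.03 487 [ 0.4812 -0.2334] r 0.0167 zmin 0.175
```

View pics/wrist_w.png

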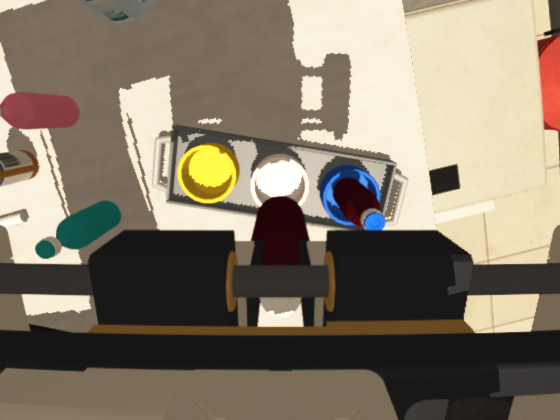

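The wrist view shows the bottle in hand at (280,225) over the white sleeve (279,180), with the blue-capped one standing in its sleeve. The offset is about 2 mm in x, so I correct that and lower.

Emit:
apply_moves:
  targets:
    - [0.05,0.002,0,0.01,0,0,0]
    - [0.05,0,0,0.02,0,0,0]
    - [0.05,0,0,0.025,0,0,0]
    - [0.05,0,0,0.025,0,0,0]
    - [0.05,0,0,0.02,0,0,0]
    - [0.05,0,0,0.012,0,0,0]
    - [0.05,0,0,0.008,0,0,0]
    - [0.05,0,0,0.005,0,0,0]
    - [0.05,0,0,0.004,0,0,0]
    - [0.05,0,0,0.001,0,0,0]
    - [0.05,0,0,0.001,0,0,0]
    - [0.05,0,0,0.001,0,0,0]
    - [0.05,0,0,0,0,0,0]
    - [0.05,0,0,0,0,0,0]
    - [0.05,0,0,0,0,0,0]

```text
time_s: 14.62
tcp_pos: [0.4848, -0.2345, 0.1119]
eef_rot: [-180.0, -0.0, -14.0]
contact_force: [0.0, 0.1, -0.8]
gripper_width: 0.0177
gripper_force: 20.0
```

Emit:
apply_moves:
  targets:
    - [0.05,0,0,0.001,0,0,0]
    - [0.05,0,0,0.001,0,0,0]
    - [0.05,0,0,0,0,0,0]
    - [0.05,0,0,0,0,0,0]

```text
time_s: 14.95
tcp_pos: [0.485, -0.2346, 0.11]
eef_rot: [180.0, -0.0, -14.0]
contact_force: [-0.8, 0.9, 5.1]
gripper_width: 0.0173
gripper_force: 20.0
```

Emit:
apply_moves:
  targets:
    - [0.4,0,0,0,0,0,0]
    - [0.4,0,0,0,0,0,0]
    - [0.4,0,0,0,0,0,0]
    - [0.4,0,0,0,0,0,0]
    - [0.4,0,0,-0.01,0,0,0]
    - [0.4,0,0,-0.025,0,0,0]
    - [0.4,0,0,-0.035,0,0,0]
    - [0.4,0,0,-0.035,0,0,0]
    - [0.4,0,0,-0.025,0,0,0]
    - [0.4,0,0,-0.006,0,0,0]
    - [0.4,0,0,0,0,0,0]

```text
time_s: 15.87
tcp_pos: [0.4858, -0.2347, 0.2487]
eef_rot: [-180.0, -0.3, -14.0]
contact_force: [0.1, -0.7, -1.4]
gripper_width: 0.0348
gripper_force: 0.0
```

Emit:
apply_moves:
  targets:
    - [0.6,-0.003,-0.01,0,0,0,0]
    - [0.6,-0.007,-0.024,0,0,0,0]
    - [0.6,-0.01,-0.036,0,0,0,0]
    - [0.6,-0.01,-0.036,0,0,0,0]
    - [0.6,-0.01,-0.036,0,0,0,0]
    - [0.6,-0.01,-0.036,0,0,0,0]
    - [0.6,-0.01,-0.036,0,0,0,0]
    - [0.6,-0.01,-0.036,0,0,0,0]
    - [0.6,-0.01,-0.036,0,0,0,0]
    - [0.6,-0.01,-0.036,0,0,0,0]
    - [0.6,-0.01,-0.036,0,0,0,0]
    - [0.6,-0.01,-0.036,0,0,0,0]
    - [0.6,-0.01,-0.036,0,0,0,0]
    - [0.6,-0.01,-0.036,0,0,0,0]
    - [0.6,-0.01,-0.036,0,0,0,0]
    - [0.6,-0.008,-0.026,0,0,0,0]
    - [0.6,-0.005,-0.01,0,0,0,0]
    - [0.6,-0.002,-0.003,0,0,0,0]
    - [0.6,0,0,0,0,0,0]
    - [0.6,0,0,0,0,0,0]

```text
time_s: 17.53
tcp_pos: [0.4648, 0.3271, 0.2447]
eef_rot: [179.9, 0.0, -14.0]
contact_force: [-0.8, -0.1, -0.5]
gripper_width: 0.0525
gripper_force: 0.0
```

```bash
python3 caps.py
```

```text
17.5333 [0.4648 0.3271 0.2447] [ 1.7991e+02  5.0000e-02 -1.4020e+01] 0.0524815614121062
top [ 0.6133 -0.0238  0.1157] 48 [198. 104. 114.]
top [0.6023 0.3289 0.1156] 51 [89. 82. 72.]
top [0.584  0.1204 0.1155] 47 [ 21. 125. 111.]
top [0.5711 0.0457 0.1172] 57 [214. 166.   9.]
top [0.5548 0.1927 0.115 ] 50 [ 49.   82.5 146. ]
top [ 0.494  -0.0283  0.1162] 51 [ 20. 126. 112.]
top [ 0.4831 -0.2322  0.1249] 52 [193.  181.  158.5]
top [ 0.4534 -0.3017  0.1254] 60 [ 47.5  76.  138. ]
wrist [0.6004 0.3307 0.1163] 493 [175. 160. 141.]
wrist [0.5548 0.1953 0.116 ] 508 [ 65. 131. 239.]
wrist [0.4645 0.3292 0.1177] 435 [255. 254.  90.]
side [0.6015 0.3263 0.1146] 24 [122.  106.5  91.5]
side [0.4643 0.3257 0.1155] 37 [193. 148.   0.]
side [0.556  0.1897 0.1143] 32 [108.  123.5 167.5]
side [0.5851 0.1173 0.1141] 35 [ 91. 144. 127.]
side [0.572  0.0423 0.115 ] 48 [218.5 165.    0. ]
side [ 0.6134 -0.0256  0.1145] 47 [223. 136. 135.]
side [ 0.4929 -0.031   0.1142] 54 [ 78.5 153.  133.5]
side [ 0.482  -0.2365  0.1244] 125 [220. 198. 169.]
side [ 0.4514 -0.3057  0.1243] 131 [113. 124. 168.]
```

White is seated at (0.483,-0.234), and the TCP is aligned over the yellow-capped dark red bottle. I grasp and lift it.

Emit:
apply_moves:
  targets:
    - [0.6,0,0,0.015,0,0,0]
    - [0.6,0,0,0.03,0,0,0]
    - [0.6,0,0,0.035,0,0,0]
    - [0.6,0,0,0.035,0,0,0]
    - [0.6,0,0,0.02,0,0,0]
    - [0.6,0,0,0.012,0,0,0]
    - [0.6,0,0,0,0,0,0]
    - [0.05,0,0,0,0,0,0]
    - [0.05,0,0,0,0,0,0]
    - [0.05,0,0,0,0,0,0]
    - [0.05,0,0,0,0,0,0]
    - [0.05,0,0,0,0,0,0]
    - [0.05,0,0,0,0,0,0]
    - [0.05,0,0,0,0,0,0]
    - [0.05,0,0,0,0,0,0]

```text
time_s: 18.93
tcp_pos: [0.4656, 0.3282, 0.0991]
eef_rot: [-180.0, -0.0, -14.0]
contact_force: [-0.5, -0.9, 4.6]
gripper_width: 0.018
gripper_force: 20.0
```

Emit:
apply_moves:
  targets:
    - [0.05,0,0,-0.005,0,0,0]
    - [0.05,0,0,-0.01,0,0,0]
    - [0.05,0,0,-0.02,0,0,0]
    - [0.05,0,0,-0.025,0,0,0]
    - [0.05,0,0,-0.025,0,0,0]
    - [0.05,0,0,-0.025,0,0,0]
    - [0.05,0,0,-0.02,0,0,0]
    - [0.05,0,0,-0.01,0,0,0]
    - [0.05,0,0,-0.005,0,0,0]
    - [0.05,0,0,0,0,0,0]

```text
time_s: 19.77
tcp_pos: [0.4654, 0.3281, 0.2444]
eef_rot: [-179.9, -0.0, -14.0]
contact_force: [0.3, 0.1, -2.1]
gripper_width: 0.0173
gripper_force: 20.0
```

Emit:
apply_moves:
  targets:
    - [0.05,0.003,0.008,0,0,0,0]
    - [0.05,0.006,0.018,0,0,0,0]
    - [0.05,0.01,0.028,0,0,0,0]
    - [0.05,0.011,0.032,0,0,0,0]
    - [0.05,0.011,0.032,0,0,0,0]
    - [0.05,0.011,0.032,0,0,0,0]
    - [0.05,0.011,0.032,0,0,0,0]
    - [0.05,0.011,0.032,0,0,0,0]
    - [0.05,0.011,0.032,0,0,0,0]
    - [0.05,0.011,0.032,0,0,0,0]
    - [0.05,0.011,0.032,0,0,0,0]
    - [0.05,0.011,0.032,0,0,0,0]
    - [0.05,0.011,0.032,0,0,0,0]
    - [0.05,0.011,0.032,0,0,0,0]
    - [0.05,0.011,0.028,0,0,0,0]
    - [0.05,0.008,0.018,0,0,0,0]
    - [0.05,0.005,0.01,0,0,0,0]
    - [0.05,0.002,0.004,0,0,0,0]
    - [0.05,0,0,0,0,0,0]
    - [0.05,0,0,0,0,0,0]

```text
time_s: 21.43
tcp_pos: [0.513, -0.1641, 0.243]
eef_rot: [180.0, 0.1, -14.0]
contact_force: [-0.2, -0.8, -0.4]
gripper_width: 0.0177
gripper_force: 20.0
```

```bash
python3 chk.py y
```

```text
[ 0.513  -0.1641  0.243 ] [ 1.800e+02  6.000e-02 -1.405e+01] [  3.   8. -17.  -0. -66.  73.]
wrist sleeve 564 [ 0.5125 -0.1643] r 0.0276
wrist bottle 0.005 382 [ 0.5111 -0.1634] r 0.0169 zmin 0.15
wrist bottle 0.03 1047 [ 0.5112 -0.1635] r 0.0168 zmin 0.175
side sleeve 211 [ 0.5124 -0.1654] r 0.0279
side bottle 0.005 245 [ 0.5117 -0.1641] r 0.0165 zmin 0.15
side bottle 0.03 431 [ 0.5119 -0.1641] r 0.0165 zmin 0.175
```

Within 2 mm; I lower it.

Emit:
apply_moves:
  targets:
    - [0.05,0.001,0.001,0.01,0,0,0]
    - [0.05,0,0,0.02,0,0,0]
    - [0.05,0,0,0.025,0,0,0]
    - [0.05,0,0,0.025,0,0,0]
    - [0.05,0,0,0.02,0,0,0]
    - [0.05,0,0,0.012,0,0,0]
    - [0.05,0,0,0.008,0,0,0]
    - [0.05,0,0,0.005,0,0,0]
    - [0.05,0,0,0.004,0,0,0]
    - [0.05,0,0,0.001,0,0,0]
    - [0.05,0,0,0.001,0,0,0]
    - [0.05,0,0,0.001,0,0,0]
    - [0.05,0,0,0.001,0,0,0]
    - [0.05,0,0,0,0,0,0]
    - [0.05,0,0,0,0,0,0]
    - [0.05,0,0,0,0,0,0]

```text
time_s: 22.87
tcp_pos: [0.5143, -0.1656, 0.1108]
eef_rot: [-180.0, -0.0, -14.0]
contact_force: [0.3, -0.7, -0.7]
gripper_width: 0.018
gripper_force: 20.0
```

Emit:
apply_moves:
  targets:
    - [0.05,0,0,0.001,0,0,0]
    - [0.05,0,0,0,0,0,0]
    - [0.05,0,0,0,0,0,0]

```text
time_s: 23.12
tcp_pos: [0.5146, -0.1657, 0.1101]
eef_rot: [180.0, -0.1, -14.0]
contact_force: [-1.2, 1.6, 4.6]
gripper_width: 0.0179
gripper_force: 20.0
```

Emit:
apply_moves:
  targets:
    - [0.4,0,0,0,0,0,0]
    - [0.4,0,0,0,0,0,0]
    - [0.4,0,0,0,0,0,0]
    - [0.4,0,0,0,0,0,0]
    - [0.4,0,0,-0.01,0,0,0]
    - [0.4,0,0,-0.025,0,0,0]
    - [0.4,0,0,-0.035,0,0,0]
    - [0.4,0,0,-0.035,0,0,0]
    - [0.4,0,0,-0.025,0,0,0]
    - [0.4,0,0,-0.006,0,0,0]
    - [0.4,-0.01,-0.03,0,0,0,0]
    - [0.4,-0.01,-0.03,0,0,0,0]
    - [0.4,-0.01,-0.03,0,0,0,0]
    - [0.4,-0.01,-0.03,0,0,0,0]
    - [0.4,-0.01,-0.03,0,0,0,0]
    - [0.4,-0.01,-0.03,0,0,0,0]
    - [0.4,0,0,0,0,0,0]
    - [0.4,0,0,0,0,0,0]
    - [0.4,0,0,0,0,0,0]

```text
time_s: 24.7
tcp_pos: [0.4995, 0.0236, 0.2458]
eef_rot: [180.0, -0.0, -14.0]
contact_force: [-0.3, -0.8, -0.3]
gripper_width: 0.0351
gripper_force: 0.0
```

```bash
python3 caps.py; python3 -c "
from h import *
save(capture('side'),'end')"
```

```text
24.7 [0.4995 0.0236 0.2458] [180.    -0.   -13.97] 0.03509688162634609
top [0.6021 0.3288 0.1157] 51 [233. 223. 200.]
top [ 0.5121 -0.1642  0.1265] 65 [242. 205.  11.]
top [ 0.483  -0.2319  0.1257] 52 [230.  221.5 196. ]
top [ 0.4535 -0.3016  0.1255] 59 [ 60.  96. 171.]
wrist [ 0.6135 -0.0219  0.1164] 497 [169.  86.  95.]
wrist [0.572  0.0466 0.1179] 488 [161. 122.  27.]
wrist [0.5844 0.1205 0.1164] 438 [19. 91. 80.]
wrist [ 0.5134 -0.1621  0.1267] 657 [255. 245.  49.]
wrist [0.5556 0.1917 0.116 ] 423 [ 30.  54. 108.]
wrist [ 0.4935 -0.0261  0.1163] 362 [ 86. 240. 223.]
side [0.6017 0.3262 0.1146] 24 [219.5 194.5 164. ]
side [0.5559 0.1893 0.1142] 31 [93. 92. 98.]
side [0.5847 0.1175 0.1141] 35 [79. 97. 86.]
side [0.5719 0.0425 0.1149] 49 [122.  95.  12.]
side [ 0.6131 -0.0257  0.1142] 50 [172.  123.  116.5]
side [ 0.493  -0.0305  0.1141] 52 [ 71.5 158.  138. ]
side [ 0.5113 -0.1683  0.1241] 117 [183. 144.   0.]
side [ 0.482  -0.2366  0.1244] 125 [226. 207. 175.]
side [ 0.4513 -0.3056  0.1244] 130 [119.5 131.  173.5]
```

View pics/end.png

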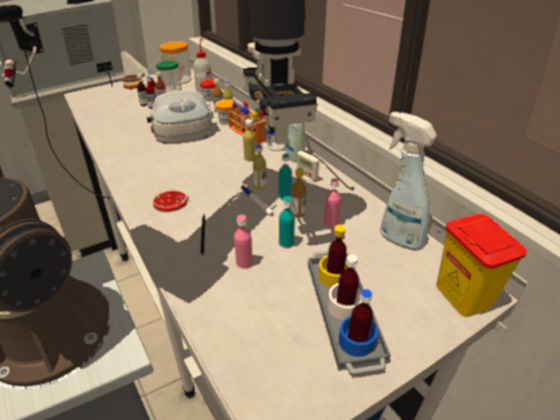

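The final view shows all three dark red bottles upright in their matching sleeves at about (337,255), (348,285) and (362,320). The other bottles haven't moved and the gripper is clear.

```bash
python3 -c "
from plant import close_job
print(close_job())"
```

```text
the job is handed in; nothing more can be done
None
```

The job is handed in: the final images show the three dark red bottles upright and released in the sleeves matching their caps, and the straw and amber bottles where they stood; the hand-in call returned no verdict.

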